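Load the gauge carrier, draw out its telescopic handle and lift it

ROBOT

A 6-joint arm with a two-finger parallel gripper is mounted at the origin on a cart in front of the work surface, level with it; the furniture and walls round the work are solid. World frame = base frame: x ahead of the robot, y to its left, z up, the work surface at z = 0. Lengths are in m, angles in rad, forces in N, time in s.
With the tool pointing down it reaches from about 0.35 to 0.85 m from the base axis. Payload 8.1 kg.
Tool frame: the origin (TCP) lies at the very end of the fingers, on their centre line; the grasp point (between the pads) lies 19 mm behind it (robot.pinch_z is the distance from the TCP to the grasp point, in m); y points along the fingers, x is the direction in which the jaws open and shut, and the axes are right-handed (so a half turn about y gives the same grasp; the last joint's range is limited). The gripper opens to 93 mm and grips with 3 to 60 N. Pads are 15 mm wide; open, the fingers measure 128 mm over their backs; the gripper's body (75 mm by 188 mm) begins 65 mm behind the grasp point.
Start: joints at [1.108, 0.13, 1.488, -0, 1.523, -0.085], TCP at [0.221, 0.558, 0.219] pointing down, gripper open.
Joint ranges: [-2.96, 2.96], [-0.89, 2.26], [0.02, 2.5], [-1.34, 4.48], [0, 2.73], [-2.66, 2.66]. Speed limits (rad/s): [2.39, 2.39, 2.79, 3.14, 3.14, 3.14].

INTERFACE

Orientations are given as a rotation vector (axis times angle).
In Python, from plant import robot gives the robot as it stands.
- The arm moves only by the shell command python3 -m inch 'ROWS' [FORCE]. ROWS is JSON, a list of rows, each a list of 5 numbers: the closure, from -1 (fully open) to 1 (shut), then the shift along the world's x, y, z in m, then the turn about the world's z in rad. A call has 1 to 8 rows; each row is the pose to reach, as a shift and turn from the pose measured when the call began; what a row does not reach only later rows make up. A row lasts 1/8 s, in which the tool goes at most 62.5 mm and 10.7 degrees, less where a joint would pass 70% of its speed; a pose out of reach is approached as far as the arm can. A call with a gripper value outside its range is refused whole. The fingers move at their own pace and stop on an object; FORCE is the grip in N (left out, the last holds). Time passes only in rows, so rows that repeat a pose let the fingers close. It gives the time, the measured TCP pose, the force and the opening at its end, in the units of the state.
- robot.read_state(): the state, without advancing time (a new reading comes with each control period).
- robot.read_camera(name): name is "scene" or "top"; returns a dict with "color" (400x640x3 uint8, red, green, blue), "mtx" (3x3 intrinsics, pixels), "R" (3x3) and "t" (3): a world point X has camera coordinates R X + t. Camera axes: x right, y down, z forward; pixel columns grow to the right and rows downward; lengths in m; the calibration is good to about 2 mm. A picture is of the moment at which its call begins. There is no depth.
- robot.close_job(): hands the job in, once; it reports no verdict.
The state is a dict: "t": time; "q": joint angles; "dq": joint speeds; "joint_torque": joint torques, N m; "tool_pos": TCP position; "orientation": TCP orientation; "force": force on the tool from outside, world axes, zero at the start; "wrist_torque": the same for the moment, N m; "opening": finger opening in m.
Only numpy, scipy, OpenCV 4.12 (cv2) and the standard library are available. Lean on these libraries where they do the work, as an engineer would, in place of code of your own. Each camera call takes 0.05 s, during which the arm holds its last target. There are 200 camera calls.

TASK

Make the gauge carrier ready to go back to the store: first put the plug gauge and the ring gauge that were left out on the bare table into the wooden carrier, each into the bay that already holds one of its own kind. Then squeeze the button in the side of the carrier's grip, pull the telescopic handle up to its second stop while the carrier stays standing on the table, and let go so that the button springs out and locks it. Last, take the grip by its two ends so that the button stays out, lift the carrier upright about ten centimetres off the table and finish while holding it there, leaving all the other things where they lie.

Things in the scene. Friction and masses are not known exactly. Their poses are not given: they have to be found in the camera images.
- carrier: loose open wooden tray, 212 (x) by 250 (y) by 36 mm high; 0.5 kg, loaded 0.9. Origin: centre of its underside, z up. Walls 7 mm; floor 10 mm up. A divider along x, 8 mm thick, top 34 mm up, parts it into a left (+y) and a right (-y) bay, 198 (x) by 114 mm. At the centre stands the handle's column, 25 mm across, 67 mm high. One bay holds a plug gauge in its far (+x) half, the other a ring gauge
- left_bay (a point): point on the floor of the +y bay, mid of its free near half (carrier x -42, y +61 mm, 10 mm above the underside); axes as the carrier's. Which bay holds plugs and which rings differs from start to start
- right_bay (a point): the same on the carrier's -y side (carrier x = -42, y = -61 mm, 10 mm above the underside)
- grip_center (a point): centre of the black T-grip on the telescopic handle; axes as the carrier's. The grip is a block 58 mm long (x) by 28 mm wide (y) by 28 mm high with ribbed upright ends. This point is 90 mm above the carrier's underside with the handle down, 170 mm with it at its second stop
- button_face (a point): centre of the outer face of the steel release button, 28 mm long (x) by 13 mm high, in the middle of the grip's -y side at the height of the grip's centre; when out it stands 6 mm proud of the grip (20 mm from the grip's middle plane). It is pressed towards +y
- button (a joint): travel of the release button (m): 0 out, 0.005 fully in (then 1 mm proud). A spring holds it out with 3 N, 8 N when fully in. Squeezing the grip across its width, over the button, presses it in. From 0.004 on the handle is free to slide
- handle (a joint): how far the handle is drawn up (m): 0 down, 0.04 first stop, 0.080 second stop (end of travel). Locked while the button is out. Button in: slides at about 3 N, stays where left. Button let go between stops: it stays in until the next stop, where it springs out and locks: within 2.5 mm of 0.04, or above 0.0755 at the second stop
- plug_in_center (a point): centre of the plug gauge that is already in the carrier: a steel rod 20 mm across and 92 mm long lying along its y, in the far half of its bay
- ring_in_center (a point): centre of the ring gauge that is already in the carrier: a flat steel ring 50 mm across, 16 mm high, in the far half of its bay
- plug_out_center (a point): centre of the plug gauge left out on the table, left or right of the carrier: a double-ended steel rod 92 mm long along its y, 16 mm across at its ends and 15 mm at the middle, lying flat with this point 8 mm above the table; 0.08 kg; it can roll
- ring_out_center (a point): centre of the ring gauge left out on the table, on the other side of the carrier: a flat steel ring 38 mm across, 12 mm high, lying flat with this point 6 mm above the table, z up; 0.08 kg
- setting_rod_center (a point): bystander, to be left alone: setting rod 12 x 70 mm with a black sleeve, lying on the table (its centre)
Not all that is in view belongs to the job. What is shaped like the part that bears plug_out_center but blue or red is not meant.

How it is judged:
By the outcome, as a careful person would: the job done as asked, in the order asked, and still so for the second after the job is handed in, while the arm keeps its last pose, push and grip.
It also fails if it takes over 72 s, if anything falls off the work surface, if the arm or the gripper's body presses on something with over 40 N, if the wrist force passes 120 N, or if a joint passes its speed limit or range.

## Working session

There is one attempt and no reset: what is moved stays moved. The work goes in short steps, Python scripts to look and compute and a shell command to move; the robot and the scene stay as the last step left them, time stands still between calls to the robot, and variables do not carry over. Pictures are saved under pics/ and viewed, about 8 in all and at most 12, crops included, and the job is handed in when it is done.

```bash
mkdir -p pics; ls
python3 - <<'E'
from plant import robot
import cv2
print(robot.read_state(), robot.pinch_z)
for n in("scene","top"):
    c=robot.read_camera(n); cv2.imwrite(f"pics/{n}0.png",c["color"][:,:,::-1]); print(n,c["mtx"].tolist(),c["R"].round(4).tolist(),c["t"].tolist())
E
```

```text
pics
{'t': 0.0, 'q': array([ 1.10762391e+00,  1.31135411e-01,  1.48927182e+00, -2.28662040e-06,
        1.52300916e+00, -8.54083807e-02]), 'dq': array([ 1.47130722e-03,  2.84135071e-04, -7.67737171e-05, -2.90353295e-03,
        6.62767085e-04,  5.36340373e-04]), 'joint_torque': array([ 8.67724466e-04, -5.59869254e+01, -4.91747653e+01,  7.64587708e-02,
        3.58495535e-02, -1.10719852e-04]), 'tool_pos': array([0.22103494, 0.55718923, 0.21760694]), 'orientation': array([-1.36547688, -0.92539418,  0.92801636]), 'force': array([-0.21757473,  0.81112823,  0.20599753]), 'wrist_torque': array([ 0.00505043, -0.01113841, -0.0220817 ]), 'opening': 0.09301709459942678} 0.0188
scene [[456.77289916828335, 0.0, 311.7577614856983], [0.0, 456.77289916828335, 194.79098126481838], [0.0, 0.0, 1.0]] [[0.7045, -0.7094, -0.0195], [-0.3277, -0.3009, -0.8956], [0.6295, 0.6373, -0.4445]] [-0.3726802475166545, 0.2730385923575393, 0.9031270009967741]
top [[434.29424793702015, 0.0, 317.74504861180264], [0.0, 434.29424793702015, 200.85981854079452], [0.0, 0.0, 1.0]] [[-0.0053, -1.0, -0.0069], [-0.9818, 0.0065, -0.1901], [0.1901, 0.0058, -0.9817]] [0.018890109045725904, 0.5891880472933926, 1.1641104712162906]
```

View pics/scene0.png

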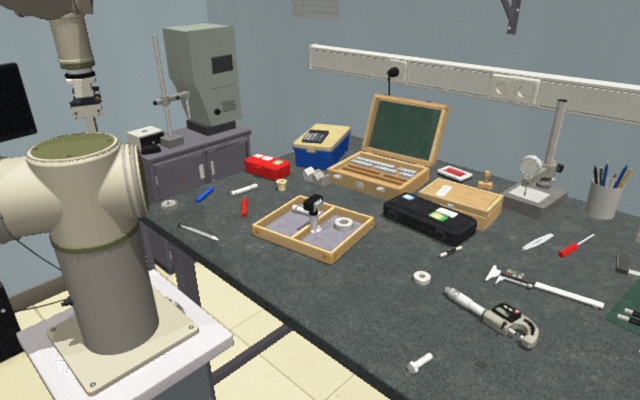

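View pics/top0.png

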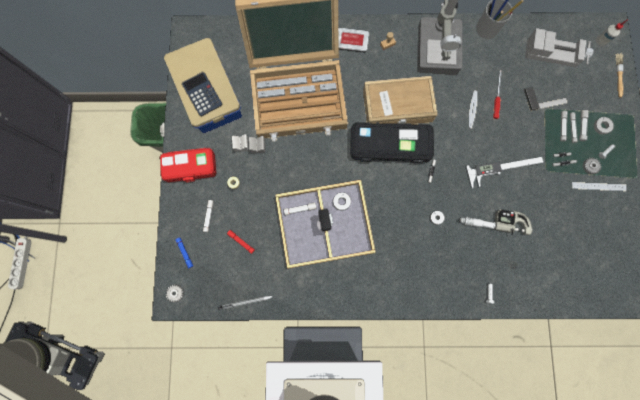

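The candidates, by pixel in the top view:
- **Plug:** the steel rod at (208,215) is the choice. The blue rod (184,252), the red rod (240,240), the pen (245,302), the bolt (490,293) and the rods on the green mat are not meant.
- **Ring:** the steel ring at (437,217) is the choice. The knurled disc (174,293), the brass bush (233,183) and the rings on the mat are not meant.
- **Carrier:** the left bay holds the plug (300,209) and the right bay holds the ring (342,201).

Next I measure these and check them in one close crop.

```bash
cat > h.py <<'E'
import numpy as np, cv2
from plant import robot
def ray(c,uv):
    d=c["R"].T@np.linalg.solve(c["mtx"],[uv[0],uv[1],1]); o=-c["R"].T@c["t"]; return o,d/np.linalg.norm(d)
def onz(c,uv,z):
    o,d=ray(c,uv); return o+d*(z-o[2])/d[2]
def tri(c1,p1,c2,p2):
    o1,d1=ray(c1,p1);o2,d2=ray(c2,p2)
    s=np.linalg.lstsq(np.c_[d1,-d2],o2-o1,rcond=None)[0]
    a=o1+s[0]*d1;b=o2+s[1]*d2; return (a+b)/2,np.linalg.norm(a-b)
def proj(c,X):
    v=c["mtx"]@(c["R"]@np.array(X)+c["t"]); return v[:2]/v[2]
def blob(c,uv,r,lo=130,smax=60,dark=False):
    x0,y0=int(uv[0]-r),int(uv[1]-r); im=c["color"][y0:y0+2*r,x0:x0+2*r]; h=cv2.cvtColor(im,cv2.COLOR_RGB2HSV)
    m=((h[...,2]<lo) if dark else (h[...,2]>lo)&(h[...,1]<smax)).astype(np.uint8)
    k=max(cv2.findContours(m,cv2.RETR_EXTERNAL,cv2.CHAIN_APPROX_NONE)[0],key=cv2.contourArea)
    (cx,cy),wh,a=cv2.minAreaRect(k); M=cv2.moments(k)
    return np.array([M["m10"]/M["m00"]+x0,M["m01"]/M["m00"]+y0]),np.array([cx+x0,cy+y0]),wh,a,cv2.boxPoints(((cx,cy),wh,a))+[x0,y0]
E
python3 - <<'E'
from h import *
s=robot.read_camera("scene");t=robot.read_camera("top")
for n,pt,ps in(("plug",(208,215),(244,188)),("ring",(437,217),(422,278))):
    T=blob(t,pt,22);S=blob(s,ps,18)
    print(n,T[0],T[2],T[3],S[0],S[2],tri(t,T[0],s,S[0]),onz(t,T[0],.008))
    b=T[4]; 
    e=sorted([(np.linalg.norm(b[i]-b[(i+1)%4]),i) for i in range(4)])
    i,j=e[0][1],e[1][1]; m=[onz(t,(b[k]+b[(k+1)%4])/2,.008) for k in(i,j)]; print("ends",m, np.linalg.norm(m[0]-m[1]))
# carrier outline in top by wood colour
def wood(c,x0,y0,x1,y1):
    im=c["color"][y0:y1,x0:x1];h=cv2.cvtColor(im,cv2.COLOR_RGB2HSV)
    m=((h[...,0]>8)&(h[...,0]<30)&(h[...,1]>60)&(h[...,2]>90)).astype(np.uint8)
    k=max(cv2.findContours(m,cv2.RETR_EXTERNAL,cv2.CHAIN_APPROX_NONE)[0],key=cv2.contourArea)
    h=cv2.convexHull(k); p=cv2.approxPolyN(h,4) if hasattr(cv2,"approxPolyN") else h
    return p.reshape(-1,2)+[x0,y0]
pt=wood(t,265,170,385,277);print("top corners",pt.tolist())
w=np.array([onz(t,p,.036) for p in pt]);print(w.round(4),w.mean(0), [np.linalg.norm(w[i]-w[(i+1)%4]).round(4) for i in range(4)])
A=cv2.resize(t["color"][165:285,155:455],None,fx=2.6,fy=2.6,interpolation=cv2.INTER_CUBIC)
B=cv2.resize(s["color"][170:300,220:450],None,fx=2.2,fy=2.2,interpolation=cv2.INTER_CUBIC)
C=np.zeros((A.shape[0]+B.shape[0],780,3),np.uint8);C[:A.shape[0]]=A;C[A.shape[0]:,:B.shape[1]]=B
cv2.imwrite("pics/c1.png",C[:,:,::-1])
E
```

```text
plug [207.61724138 215.65517241] (5.753964424133301, 32.057804107666016) 9.462322235107422 [244.43229167 188.58854167] (4.764628887176514, 27.201696395874023) (array([0.55793946, 0.33485071, 0.0102743 ]), np.float64(0.003374144917983878)) [0.55694764 0.33645379 0.008     ]
ends [array([0.5111914 , 0.34245445, 0.008     ]), array([0.60427156, 0.33109701, 0.008     ])] 0.09377051361615886
ring [437.3619403  217.15920398] (13.0, 13.0) 90.0 [422.02745098 277.09019608] (13.0, 17.0) (array([ 0.54887355, -0.331468  ,  0.00714208]), np.float64(0.0013142470616209693)) [ 0.54829404 -0.33071381  0.008     ]
ends [array([ 0.56638398, -0.33215519,  0.008     ]), array([ 0.54717433, -0.3498517 ,  0.008     ])] 0.026118520687680898
top corners [[376, 252], [287, 268], [275, 194], [360, 179]]
[[ 0.4467 -0.1464  0.036 ]
 [ 0.4039  0.1019  0.036 ]
 [ 0.6141  0.1381  0.036 ]
 [ 0.6567 -0.1067  0.036 ]] [ 0.53037089 -0.00328827  0.036     ] [np.float64(0.252), np.float64(0.2133), np.float64(0.2485), np.float64(0.2137)]
```

View pics/c1.png

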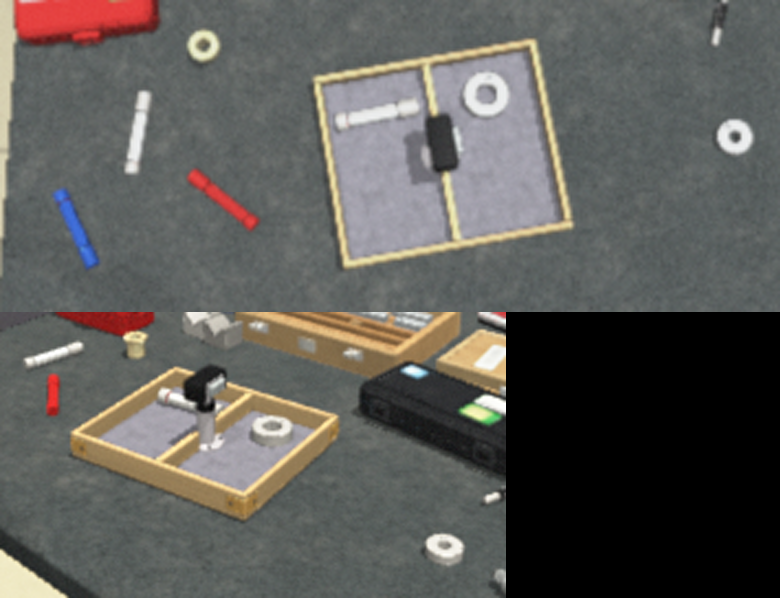

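The crop confirms it: the steel plug is at crop (138,132), the 38 mm ring at (735,137), plug bay on the left, ring bay on the right. The button is on the grip's right (-y) side, at about (458,138).

```bash
cat >> h.py <<'E'
from scipy.spatial.transform import Rotation as Ro
def jaw():
    s=robot.read_state(); M=Ro.from_rotvec(s["orientation"]).as_matrix(); return np.degrees(np.arctan2(M[1,0],M[0,0])),M
def go(xyz,deg=None):
    s=robot.read_state();a,_=jaw();r=None if deg is None else np.radians((deg-a+90)%180-90)
    print("t",s["t"],"tcp",s["tool_pos"].round(4),"jaw",a.round(2),"q1,q6",s["q"][[0,5]].round(3),"shift",(np.array(xyz)-s["tool_pos"]).round(4),"turn",r,"F",s["force"].round(1),"open",s["opening"].round(4))
E
python3 -c "
from h import *
print(jaw()[1].round(3)); go((.558,.3355,.1),83)"; python3 -m inch '[[-1,0.0,0,0,0.15]]'
python3 -c "
from h import *
go((.558,.3355,.1),83)"
```

```text
[[ 0.369 -0.001 -0.929]
 [ 0.929 -0.001  0.369]
 [-0.001 -1.     0.   ]]
t: 0.32
tool_pos: [0.2211, 0.5572, 0.2177]
orientation: [-1.308, -1.041, 1.043]
force: [-0.7, -0.5, -0.1]
opening: 0.0931Traceback (most recent call last):
  File "<string>", line 3, in <module>
    print(jaw()[1].round(3)); go((.558,.3355,.1),83)
                              ~~^^^^^^^^^^^^^^^^^^^^
  File "h.py", line 24, in go
    print("t",s["t"],"tcp",s["tool_pos"].round(4),"jaw",a.round(2),"q1,q6",s["q"][[0,5]].round(3),"shift",(np.array(xyz)-s["tool_pos"]).round(4),"turn",r,"F",s["force"].round(1),"open",s["opening"].round(4))
                                                                                                                                                                                         ^^^^^^^^^^^^^^^^^^
AttributeError: 'float' object has no attribute 'round'
Traceback (most recent call last):
  File "h.py", line 24, in go
    print("t",s["t"],"tcp",s["tool_pos"].round(4),"jaw",a.round(2),"q1,q6",s["q"][[0,5]].round(3),"shift",(np.array(xyz)-s["tool_pos"]).round(4),"turn",r,"F",s["force"].round(1),"open",s["opening"].round(4))
                                                                                                                                                                                         ^^^^^^^^^^^^^^^^^^
AttributeError: 'float' object has no attribute 'round'
```

```bash
sed -i 's/s\["opening"\].round(4)/round(s["opening"],4)/' h.py
python3 -c "
from h import *
print(robot.read_state()['q'].round(3));go((.557,.3365,.1),83)"
```

```text
[ 1.108  0.131  1.489 -0.     1.523 -0.238]
t 0.325 tcp [0.2211 0.5572 0.2177] jaw 77.1 q1,q6 [ 1.108 -0.238] shift [ 0.3359 -0.2207 -0.1177] turn 0.10296748245277529 F [-0.7 -0.5 -0.1] open 0.0931
```

```bash
python3 -m inch '[[-0.1,0.05,-0.033,0,0.1],[-0.1,0.1,-0.066,0,0.1],[-0.1,0.15,-0.099,0,0.1],[-0.1,0.2,-0.13,0,0.1],[-0.1,0.25,-0.165,-0.03,0.1],[-0.1,0.3,-0.2,-0.06,0.1],[-0.1,0.336,-0.221,-0.1,0.1],[-0.1,0.336,-0.221,-0.14,0.1]]'
python3 - <<'E'
from h import *
go((.557,.3365,.08),83)
t=robot.read_camera("top");s=robot.read_camera("scene")
A=cv2.resize(t["color"][150:270,150:290],None,fx=3.2,fy=3.2,interpolation=2);B=cv2.resize(s["color"][150:230,195:305],None,fx=3.2,fy=3.2,interpolation=2)
C=np.zeros((384,800,3),np.uint8);C[:,:448]=A;C[:256,448:800]=B;cv2.imwrite("pics/c2.png",C[:,:,::-1])
E
```

```text
t: 1.32
tool_pos: [0.5601, 0.3338, 0.0767]
orientation: [-1.269, -1.114, 1.114]
force: [0.3, 0.5, -0.5]
opening: 0.0514
t 1.325 tcp [0.5601 0.3338 0.0767] jaw 82.62 q1,q6 [ 0.46  -0.981] shift [-0.0031  0.0027  0.0033] turn 0.006692367615371779 F [ 0.3  0.5 -0.5] open 0.0514
```

View pics/c2.png

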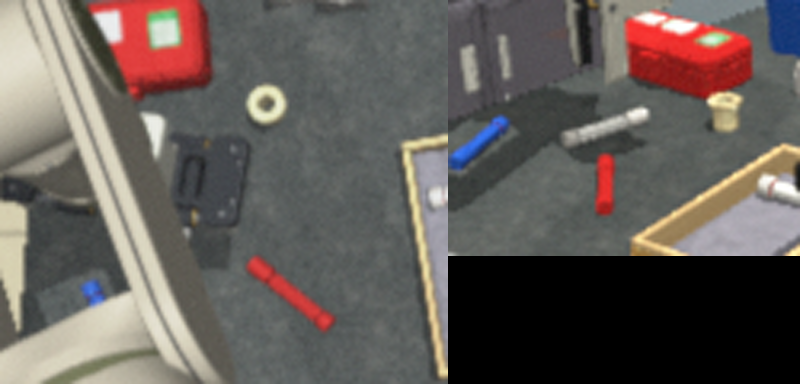

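The rod lies under the open jaws: its centre is at about (605,127) in the scene crop, with the fingers above it at (600,60). I go down and grip.

```bash
python3 -m inch '[[-0.1,-0.003,0.0025,-0.03,0],[-0.1,-0.003,0.0025,-0.055,0],[-0.1,-0.003,0.0025,-0.071,0],[-0.1,-0.003,0.0025,-0.073,0],[1,-0.003,0.0025,-0.073,0],[1,-0.003,0.0025,-0.073,0],[1,-0.003,0.0025,-0.073,0],[1,-0.003,0.0025,-0.073,0]]' 30
python3 -c "
from h import *
go((.557,.3365,.08),83)"
```

```text
t: 2.42
tool_pos: [0.5525, 0.3374, 0.0003]
orientation: [-1.265, -1.109, 1.121]
force: [1.3, 2.8, 6.4]
opening: 0.0161
t 2.425 tcp [5.525e-01 3.374e-01 3.000e-04] jaw 82.74 q1,q6 [ 0.469 -0.975] shift [ 0.0045 -0.0009  0.0797] turn 0.004465358644027471 F [1.3 2.8 6.4] open 0.0161
```

```bash
python3 -m inch '[[1,0,0,0.03,0],[1,0,0,0.08,0],[1,0,-0.04,0.12,-0.16],[1,0,-0.09,0.12,-0.33],[1,-0.02,-0.14,0.12,-0.5],[1,-0.04,-0.19,0.12,-0.66],[1,-0.06,-0.24,0.12,-0.83],[1,-0.074,-0.287,0.12,-1]]'
python3 -m inch '[[1,0,0,0,-0.15],[1,0,0,0,-0.27],[1,0,0,0,-0.27]]'
python3 -c "
from h import *
t=robot.read_camera('scene');cv2.imwrite('pics/c3.png',t['color'][:,:,::-1])
go((.4786,.0497,.03),9.8)"
```

```text
t: 3.42
tool_pos: [0.4775, 0.0489, 0.1207]
orientation: [-1.539, -0.34, 0.348]
force: [0.5, -1.3, -1.0]
opening: 0.014
t: 3.8
tool_pos: [0.4773, 0.0487, 0.121]
orientation: [-1.562, -0.129, 0.137]
force: [-0.2, 0.3, -0.2]
opening: 0.0137
t 3.85 tcp [0.4774 0.0489 0.1209] jaw 9.83 q1,q6 [-0.008 -0.181] shift [ 0.0012  0.0008 -0.0909] turn -0.0005580110950594032 F [-0.1  0.5 -0.2] open 0.0134
```

View pics/c3.png

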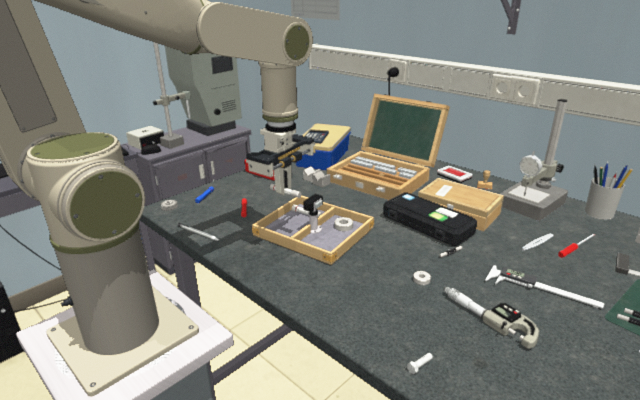

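The plug is held level at (292,190) over the left bay. The opening is creeping shut, so I place it now.

```bash
python3 -m inch '[[1,0.001,0.004,-0.04,0],[1,0.001,0.004,-0.075,0],[1,0.001,0.004,-0.095,0],[1,0.001,0.004,-0.103,0],[1,0.001,0.004,-0.107,0],[1,0.001,0.004,-0.107,0],[0.6,0.001,0.004,-0.107,0],[0.3,0.001,0.004,-0.107,0]]'
python3 -m inch '[[0.1,0,0,0,0],[0.1,0,0,0,0],[0.1,0,0,0.04,0],[0.1,0,0,0.09,0],[0.1,0,0,0.14,0]]'
python3 - <<'E'
from h import *
go((.5485,-.331,.12),9.8)
t=robot.read_camera("top");s=robot.read_camera("scene")
A=cv2.resize(t["color"][165:285,260:390],None,fx=3,fy=3,interpolation=2);B=cv2.resize(s["color"][170:270,240:380],None,fx=2.8,fy=2.8,interpolation=2)
C=np.zeros((360,790,3),np.uint8);C[:,:390]=A;C[:280,390:782]=B;cv2.imwrite("pics/c4.png",C[:,:,::-1])
E
```

```text
t: 4.85
tool_pos: [0.4791, 0.0529, 0.0147]
orientation: [-1.562, -0.132, 0.137]
force: [-1.5, 0.6, -1.1]
opening: 0.0247
t: 5.48
tool_pos: [0.4787, 0.0529, 0.156]
orientation: [-1.562, -0.132, 0.138]
force: [0.9, 0.4, -0.6]
opening: 0.0416
t 5.475 tcp [0.4787 0.0529 0.156 ] jaw 9.84 q1,q6 [ 0.    -0.172] shift [ 0.0698 -0.3839 -0.036 ] turn -0.0006652860821571461 F [ 0.9  0.4 -0.6] open 0.0416
```

View pics/c4.png

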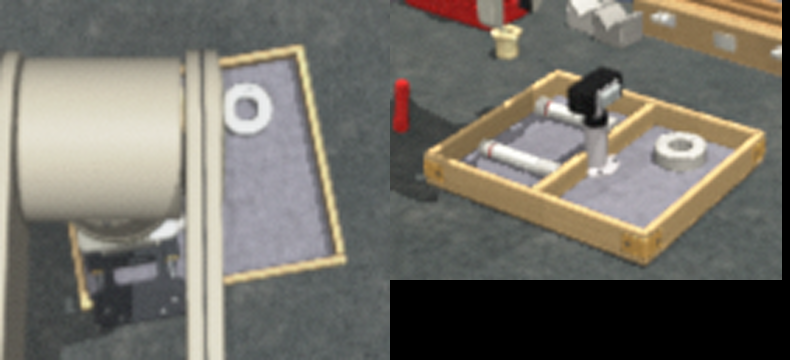

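The plug lies in the left bay, at (520,158) in the scene crop, clear of the other plug. Next is the ring.

```bash
python3 -m inch '[[-0.35,0.01,-0.055,0,0],[-0.35,0.02,-0.11,0,0],[-0.35,0.03,-0.165,0,0],[-0.35,0.04,-0.22,0,0],[-0.35,0.05,-0.275,0,0],[-0.35,0.06,-0.33,-0.03,0],[-0.35,0.07,-0.384,-0.06,0],[-0.35,0.07,-0.384,-0.07,0]]'
python3 - <<'E'
from h import *
go((.5485,-.331,.003),9.8)
t=robot.read_camera("top");s=robot.read_camera("scene")
A=cv2.resize(t["color"][150:280,370:500],None,fx=3,fy=3,interpolation=2);B=cv2.resize(s["color"][200:330,355:485],None,fx=3,fy=3,interpolation=2)
cv2.imwrite("pics/c5.png",np.hstack([A,B])[:,:,::-1])
E
```

```text
t: 6.58
tool_pos: [0.5508, -0.3335, 0.0867]
orientation: [-1.56, -0.134, 0.13]
force: [-0.4, 0.5, -0.9]
opening: 0.0628
t 6.575 tcp [ 0.5508 -0.3335  0.0867] jaw 9.62 q1,q6 [-0.628 -0.798] shift [-0.0023  0.0025 -0.0837] turn 0.003079610722112873 F [-0.4  0.5 -0.9] open 0.0628
```

View pics/c5.png

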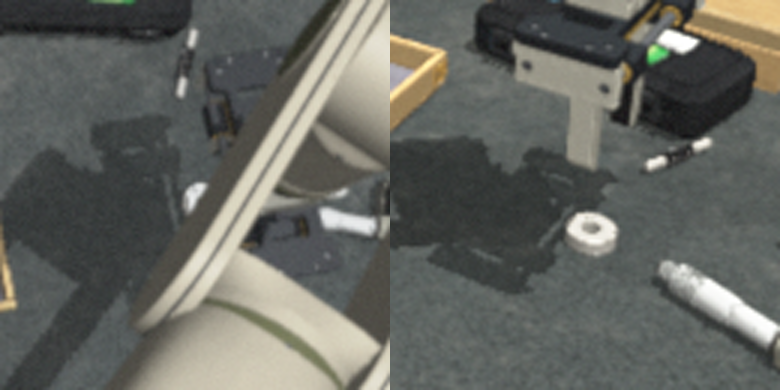

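The ring is at (592,235) in the crop, under the jaws. The setting rod, at (678,155), is clear.

```bash
python3 -m inch '[[-0.35,-0.0023,0.0025,-0.04,0],[-0.35,-0.0023,0.0025,-0.07,0],[-0.35,-0.0023,0.0025,-0.08,0],[-0.35,-0.0023,0.0025,-0.082,0],[1,-0.0023,0.0025,-0.082,0],[1,-0.0023,0.0025,-0.082,0],[1,-0.0023,0.0025,-0.082,0],[1,-0.0023,0.0025,-0.082,0]]' 30
python3 -m inch '[[1,0,0,0.03,0],[1,0,0,0.08,0],[1,0,0,0.12,0]]'
python3 -c "
from h import *
go((.4994,-.0705,.12),9.8)"
```

```text
t: 7.68
tool_pos: [0.5496, -0.3283, 0.0073]
orientation: [-1.56, -0.137, 0.13]
force: [0.1, 0.5, 4.5]
opening: 0.0358
t: 8.05
tool_pos: [0.5497, -0.3284, 0.129]
orientation: [-1.561, -0.138, 0.13]
force: [-0.1, -0.0, -1.4]
opening: 0.0358
t 8.05 tcp [ 0.5497 -0.3284  0.129 ] jaw 9.76 q1,q6 [-0.623 -0.795] shift [-0.0503  0.2579 -0.009 ] turn 0.0007468469437114213 F [-0.1 -0.  -1.4] open 0.0358
```

```bash
python3 -m inch '[[1,-0.01,0.05,0,0],[1,-0.02,0.1,0,0],[1,-0.03,0.15,0,0],[1,-0.04,0.2,0,0],[1,-0.05,0.258,0,0],[1,-0.05,0.258,-0.02,0],[1,-0.05,0.258,-0.03,0],[1,-0.05,0.258,-0.03,0]]'
python3 - <<'E'
from h import *
go((.4994,-.0705,.018),9.8)
s=robot.read_camera("scene");cv2.imwrite("pics/c6.png",cv2.resize(s["color"][120:280,230:430],None,fx=3,fy=3,interpolation=2)[:,:,::-1])
E
```

```text
t: 9.05
tool_pos: [0.4989, -0.0707, 0.098]
orientation: [-1.56, -0.135, 0.131]
force: [0.0, -0.9, -0.6]
opening: 0.0355
t 9.05 tcp [ 0.4989 -0.0707  0.098 ] jaw 9.71 q1,q6 [-0.248 -0.42 ] shift [ 0.0005  0.0002 -0.08  ] turn 0.0015896638843723686 F [ 0.  -0.9 -0.6] open 0.0355
```

View pics/c6.png

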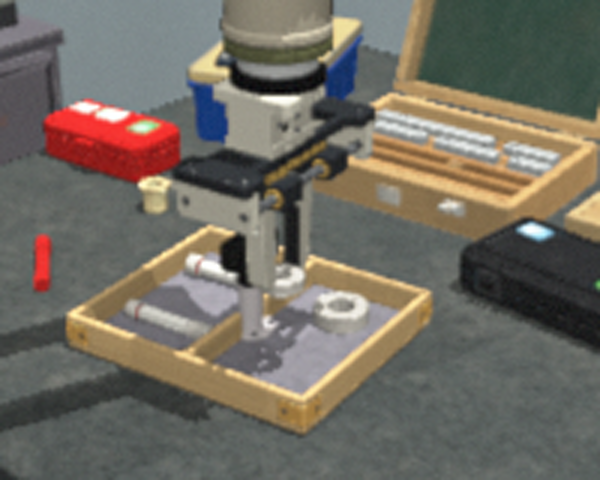

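The ring is held between the fingertips at (285,282). I put it into the right bay 6 mm further out, to stay clear of the grip.

```bash
python3 -m inch '[[1,0.0015,-0.006,-0.03,0],[1,0.0015,-0.006,-0.06,0],[1,0.0015,-0.006,-0.073,0],[1,0.0015,-0.006,-0.079,0],[1,0.0015,-0.006,-0.081,0],[1,0.0015,-0.006,-0.081,0],[0.1,0.0015,-0.006,-0.081,0],[-0.1,0.0015,-0.006,-0.081,0]]'
python3 -m inch '[[-0.15,0,0,0,0],[-0.15,0,0,0,0],[-0.15,0,0,0.04,0],[-0.15,0,0,0.09,0],[-0.15,0,0,0.14,0],[-0.15,0.01,-0.05,0.14,0],[-0.15,0.02,-0.1,0.14,0],[-0.15,0.03,-0.15,0.14,0]]'
python3 - <<'E'
from h import *
go((.53,-.003,.12),99.8)
t=robot.read_camera("top");s=robot.read_camera("scene")
def wood(c,x0,y0,x1,y1):
    im=c["color"][y0:y1,x0:x1];h=cv2.cvtColor(im,cv2.COLOR_RGB2HSV)
    m=((h[...,0]>8)&(h[...,0]<30)&(h[...,1]>60)&(h[...,2]>90)).astype(np.uint8)
    k=max(cv2.findContours(m,cv2.RETR_EXTERNAL,cv2.CHAIN_APPROX_NONE)[0],key=cv2.contourArea)
    return cv2.approxPolyN(cv2.convexHull(k),4).reshape(-1,2)+[x0,y0]
w=np.array([onz(t,p,.036) for p in wood(t,265,170,385,277)]);print("corners",w.round(4).tolist(),w.mean(0))
T=blob(t,(325,220),16,lo=45,dark=True);S=blob(s,(315,202),16,lo=55,dark=True)
print("grip",T[0],T[2],T[3],S[0],S[2],tri(t,T[0],s,S[0]),onz(t,T[0],.104))
A=cv2.resize(t["color"][165:285,260:390],None,fx=3,fy=3,interpolation=2);B=cv2.resize(s["color"][170:270,240:380],None,fx=2.8,fy=2.8,interpolation=2)
C=np.zeros((360,790,3),np.uint8);C[:,:390]=A;C[:280,390:782]=B;cv2.imwrite("pics/c7.png",C[:,:,::-1])
E
```

```text
t: 10.1
tool_pos: [0.5014, -0.0771, 0.0183]
orientation: [-1.561, -0.137, 0.129]
force: [0.6, 0.3, 0.4]
opening: 0.0473
t: 11.1
tool_pos: [0.5318, -0.2285, 0.1587]
orientation: [-1.561, -0.138, 0.129]
force: [1.5, -0.5, -0.1]
opening: 0.0534
t 11.1 tcp [ 0.5318 -0.2285  0.1587] jaw 9.73 q1,q6 [-0.5   -0.671] shift [-0.0018  0.2255 -0.0387] turn -1.5695383660983417 F [ 1.5 -0.5 -0.1] open 0.0534
corners [[0.4467, -0.1464, 0.036], [0.4039, 0.1019, 0.036], [0.6141, 0.1381, 0.036], [0.6567, -0.1067, 0.036]] [ 0.53037089 -0.00328827  0.036     ]
grip [324.  229.5] (0.9805806875228882, 6.079599857330322) 78.69007110595703 [310.89399293 203.25088339] (15.598407745361328, 20.79787826538086) (array([ 0.50977073, -0.00678656,  0.09498679]), np.float64(0.016863787866696435)) [ 0.50224849 -0.00114268  0.104     ]
```

View pics/c7.png

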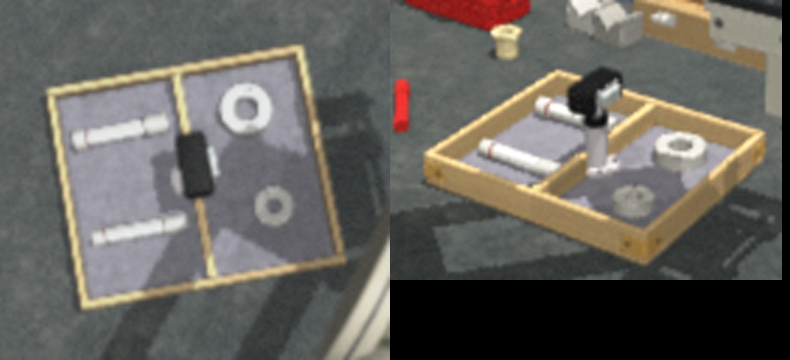

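Both gauges are in their bays: the plug at (140,228) and the ring at (273,205) in the crop. The carrier has not moved. Next I turn and go above the grip, and measure the grip from both views.

```bash
python3 - <<'E'
from h import *
t=robot.read_camera("top");s=robot.read_camera("scene")
P=[]
for c,uv,r in((t,(325,219),13),(s,(315,202),16)):
    x0,y0=uv[0]-r,uv[1]-r;g=c["color"][y0:y0+2*r,x0:x0+2*r].max(2)
    n,l,st,ce=cv2.connectedComponentsWithStats((g<60).astype(np.uint8)); i=1+np.argmax(st[1:,4]); print(st[i],ce[i]+[x0,y0]);P.append(ce[i]+[x0,y0])
print(tri(t,P[0],s,P[1]),onz(t,P[0],.1))
for h in(.076,.09,.104):print(h,proj(t,(.5304,-.0033,h)),proj(s,(.5304,-.0033,h)))
E
python3 -m inch '[[-0.5,0,0.02,0.01,-0.18],[-0.5,0,0.04,0.01,-0.36],[-0.5,0,0.07,0.01,-0.54],[-0.5,0,0.1,0.01,-0.72],[-0.5,0,0.13,0.01,-0.9],[-0.5,0,0.16,0.01,-1.08],[-0.5,-0.001,0.19,0.01,-1.26],[-0.5,-0.0015,0.225,0.01,-1.44]]'
python3 -m inch '[[-0.5,0,0,0,-0.1],[-0.5,0,0,0,-0.13],[-0.5,0,0,0,-0.13]]'
python3 -c "
from h import *
go((.5304,-.0035,.071),99.8)"
```

```text
[  7   4  12  21 162] [324.04320988 219.68518519]
[  5   8  19  22 183] [311.36612022 203.45355191]
(array([ 0.53053376, -0.0009097 ,  0.08584544]), np.float64(0.002190191473016049)) [ 0.52926493 -0.00150403  0.1       ]
0.076 [324.63082552 220.56269664] [312.4604504 207.012663 ]
0.09 [324.67567711 219.8107174 ] [312.35988322 202.28338907]
0.104 [324.72158899 219.04096133] [312.25826316 197.50460174]
t: 12.3
tool_pos: [0.5289, -0.0006, 0.1679]
orientation: [-1.332, 0.984, -0.996]
force: [0.7, 1.2, -0.3]
opening: 0.0696
t: 12.68
tool_pos: [0.5286, -0.0003, 0.168]
orientation: [-1.281, 1.08, -1.093]
force: [-0.4, -0.2, -0.5]
opening: 0.0696
t 12.675 tcp [ 5.286e-01 -3.000e-04  1.680e-01] jaw -80.52 q1,q6 [-0.095  1.31 ] shift [ 0.0018 -0.0032 -0.097 ] turn 0.005571367033591558 F [-0.4 -0.2 -0.5] open 0.0696
```

The grip measures (0.530,-0.002,0.09), in agreement with the text. I go down and squeeze.

```bash
python3 -m inch '[[-0.5,0.0018,-0.002,-0.03,0.005],[-0.5,0.0018,-0.002,-0.06,0.005],[-0.5,0.0018,-0.002,-0.085,0.005],[-0.5,0.0018,-0.002,-0.096,0.005],[-0.5,0.0018,-0.002,-0.097,0.005],[0,0.0018,-0.002,-0.097,0.005],[0.2,0.0018,-0.002,-0.097,0.005],[0.2,0.0018,-0.002,-0.097,0.005]]' 30
python3 -m inch '[[1,0,0,0,0],[1,0,0,0,0],[1,0,0,0,0],[1,0,0,0,0],[1,0,0,0,0]]' 30
python3 -c "
from h import *
go((.5304,-.0035,.151),99.8)"
```

```text
t: 13.68
tool_pos: [0.531, -0.0023, 0.0717]
orientation: [-1.283, 1.075, -1.09]
force: [-0.1, -0.3, 0.7]
opening: 0.0445
t: 14.3
tool_pos: [0.5309, -0.002, 0.0718]
orientation: [-1.282, 1.075, -1.089]
force: [-1.6, 2.5, 0.8]
opening: 0.0284
t 14.3 tcp [ 0.5309 -0.002   0.0718] jaw -80.22 q1,q6 [-0.099  1.302] shift [-0.0005 -0.0015  0.0792] turn 0.0003667495228972664 F [-1.6  2.5  0.8] open 0.0284
```

```bash
python3 -m inch '[[1,0,0,0.008,0],[1,0,0,0.018,0],[1,0,0,0.03,0],[1,0,0,0.042,0],[1,0,0,0.054,0],[1,0,0,0.064,0],[1,0,0,0.071,0],[1,0,0,0.075,0]]'
python3 - <<'E'
from h import *
go((.5304,-.0035,.151),99.8)
s=robot.read_camera("scene");cv2.imwrite("pics/c8.png",cv2.resize(s["color"][120:280,230:430],None,fx=3,fy=3,interpolation=2)[:,:,::-1])
E
```

```text
t: 15.3
tool_pos: [0.5308, -0.002, 0.1471]
orientation: [-1.282, 1.075, -1.089]
force: [-3.0, 0.7, -4.4]
opening: 0.0284
t 15.3 tcp [ 0.5308 -0.002   0.1471] jaw -80.22 q1,q6 [-0.099  1.302] shift [-0.0004 -0.0015  0.0039] turn 0.00031545655383624367 F [-3.   0.7 -4.4] open 0.0284
```

View pics/c8.png

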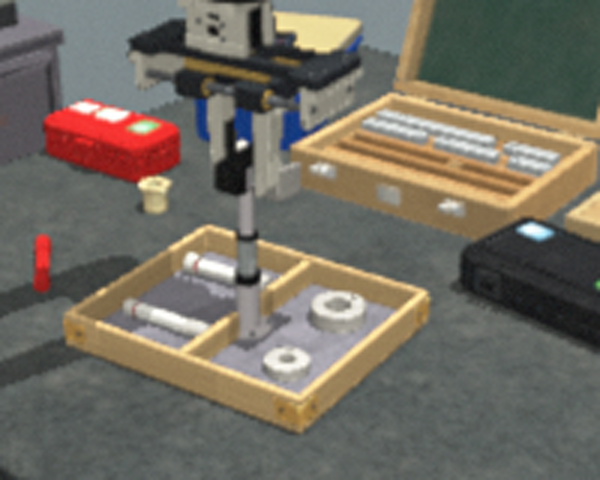

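The handle is drawn out, with the grip at (230,175) and the carrier still standing on the table. About 75 mm is done, so I creep up to the stop.

```bash
python3 -m inch '[[1,0,0,0.002,0],[1,0,0,0.0035,0],[1,0,0,0.0035,0]]'
python3 -m inch '[[1,0,0,0.0006,0],[1,0,0,0.0006,0]]'
```

```text
t: 15.72
tool_pos: [0.5309, -0.002, 0.151]
orientation: [-1.282, 1.075, -1.089]
force: [-4.3, 1.3, -1.6]
opening: 0.0285
t: 15.98
tool_pos: [0.5309, -0.002, 0.1515]
orientation: [-1.282, 1.075, -1.089]
force: [-4.1, 0.1, -3.0]
opening: 0.0284
```

79.7 mm up and no lifting load on the wrist, so I release.

```bash
python3 -m inch '[[-0.4,0,0,0,0],[-0.4,0,0,0,0],[-0.4,0,0,0,0],[-0.4,0,0,0,0],[-0.4,0,0,0.03,0],[-0.4,0,0,0.07,0],[-0.4,0,0,0.09,0],[-0.4,0,0,0.09,0]]'
python3 -m inch '[[-0.8,0,0,0,0.18],[-0.8,0,0,0,0.36],[-0.8,0,0,0,0.54],[-0.8,0,0,0,0.72],[-0.8,0,0,0,0.9],[-0.8,0,0,0,1.08],[-0.8,0,0,0,1.26],[-0.8,0,0,0,1.44]]'
python3 -m inch '[[-0.8,0,0,0,0.1],[-0.8,0,0,0,0.13],[-0.8,0,0,0,0.13]]'
python3 - <<'E'
from h import *
go((.5304,-.0025,.151),9.8)
t=robot.read_camera("top");s=robot.read_camera("scene")
B=cv2.resize(s["color"][110:270,235:385],None,fx=3.6,fy=3.6,interpolation=2);cv2.imwrite("pics/c9.png",B[:,:,::-1])
for h in(.156,.17,.184):print(h,proj(s,(.5304,-.0025,h)))
E
```

```text
t: 16.98
tool_pos: [0.532, -0.0021, 0.2431]
orientation: [-1.28, 1.072, -1.091]
force: [0.4, -0.2, -0.0]
opening: 0.0651
t: 17.98
tool_pos: [0.5311, -0.002, 0.2406]
orientation: [-1.559, -0.038, 0.034]
force: [0.8, 0.3, 0.5]
opening: 0.0838
t: 18.35
tool_pos: [0.5307, -0.0019, 0.2395]
orientation: [-1.555, -0.137, 0.137]
force: [0.2, 0.1, -0.5]
opening: 0.0833
t 18.35 tcp [ 0.5307 -0.0019  0.2395] jaw 9.98 q1,q6 [-0.109 -0.283] shift [-0.0003 -0.0006 -0.0885] turn -0.003214774253375214 F [ 0.2  0.1 -0.5] open 0.0833
0.156 [311.6489506  179.22058795]
0.17 [311.54099102 174.19930949]
0.184 [311.43186681 169.1238634 ]
```

View pics/c9.png

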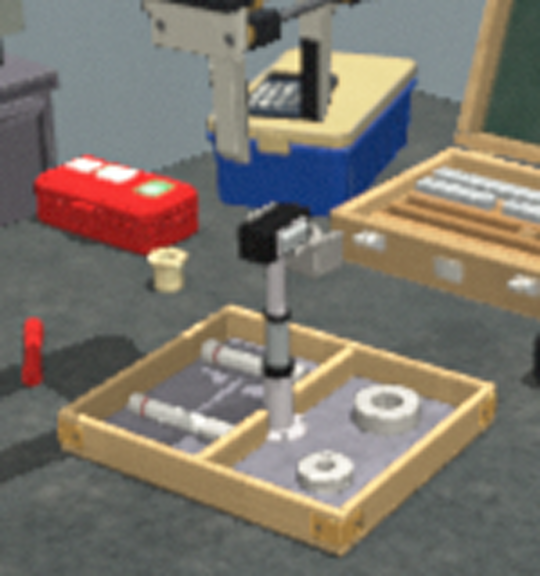

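The grip stands at z 0.17 (crop (275,230) matches the projection), and the bright button is out on the -y side. I take the grip by its ends.

```bash
python3 -m inch '[[-0.8,0,-0.0006,-0.03,-0.003],[-0.8,0,-0.0006,-0.06,-0.003],[-0.8,0,-0.0006,-0.08,-0.003],[-0.8,0,-0.0006,-0.088,-0.003],[-0.8,0,-0.0006,-0.0885,-0.003],[-0.4,0,-0.0006,-0.0885,-0.003],[0,0,-0.0006,-0.0885,-0.003],[1,0,-0.0006,-0.0885,-0.003]]' 60
python3 -m inch '[[1,0,0,0,0],[1,0,0,0,0],[1,0,0,0.004,0],[1,0,0,0.008,0]]' 60
```

```text
t: 19.45
tool_pos: [0.5313, -0.0026, 0.1523]
orientation: [-1.555, -0.136, 0.133]
force: [-0.2, 0.1, 0.1]
opening: 0.0586
t: 19.95
tool_pos: [0.5302, -0.0025, 0.1591]
orientation: [-1.555, -0.134, 0.135]
force: [0.7, -0.4, -8.0]
opening: 0.0574
```

```bash
python3 -m inch '[[1,0,0,0.01,0],[1,0,0,0.025,0],[1,0,0,0.04,0],[1,0,0,0.055,0],[1,0,0,0.07,0],[1,0,0,0.083,0],[1,0,0,0.091,0],[1,0,0,0.094,0]]'
python3 -m inch '[[1,0,0,0,0],[1,0,0,0,0],[1,0,0,0,0],[1,0,0,0,0]]'
python3 - <<'E'
from h import *
go((.5302,-.0025,.2523),9.8); print(robot.read_state()["wrist_torque"])
t=robot.read_camera("top");s=robot.read_camera("scene")
A=cv2.resize(s["color"][80:280,220:420],None,fx=2.9,fy=2.9,interpolation=2);cv2.imwrite("pics/c10.png",A[:,:,::-1])
c,sn=np.cos(.1707),np.sin(.1707)
for x,y in((-.106,.125),(-.106,-.125),(.106,-.125)):
    p=proj(s,(.5302+c*x-sn*y,-.003+sn*x+c*y,.136));print(p,(p-[220,80])*2.9)
E
```

```text
t: 20.95
tool_pos: [0.5304, -0.0025, 0.2537]
orientation: [-1.555, -0.134, 0.135]
force: [1.1, -0.7, -8.7]
opening: 0.0577
t: 21.45
tool_pos: [0.5302, -0.0025, 0.2534]
orientation: [-1.555, -0.134, 0.135]
force: [0.9, -0.1, -8.6]
opening: 0.0577
t 21.45 tcp [ 0.5302 -0.0025  0.2534] jaw 9.81 q1,q6 [-0.11  -0.281] shift [-0.     -0.     -0.0011] turn -0.00020156830558262472 F [ 0.9 -0.1 -8.6] open 0.0577
[-0.06961951  0.14528599 -0.02639442]
[247.76999857 190.04734839] [ 80.53299586 319.13731032]
[330.28186868 216.0919695 ] [319.81741917 394.66671156]
[374.69198328 182.79208078] [448.60675151 298.09703426]
```

View pics/c10.png

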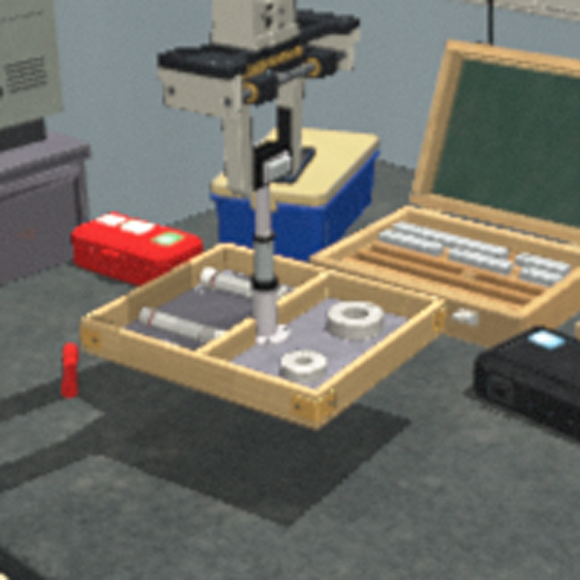

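The carrier hangs level: its rim corners at about (80,320), (320,394) and (445,298) match the projection for a level 100 mm lift. All four gauges are inside, and the button can be seen out at (278,165). I hand the job in.

```bash
python3 -c "
from plant import robot
print(robot.close_job())"
```

```text
the job is handed in; nothing more can be done
None
```

I finished the job and handed it in at about 21.5 s of the 72 s; no verdict is reported.

- **Gauges:** I put the steel plug gauge in the left bay and the 38 mm ring gauge in the right bay, each beside its own kind.
- **Handle:** With the button squeezed in, I pulled the handle up about 79.7 mm with the carrier still standing. When I let go, the button looked to be out in the picture.
- **Lift:** I took the grip by its two ends at 60 N and raised the carrier about 101 mm, holding it there.

**Last checks:** The wrist carries a steady 8.6 N and the jaws are at 57.7 mm. In the final picture the rim corners are within about 4 crop pixels of those expected for a level carrier 100 mm up. All four gauges are in their bays, the button is visible out, and nothing else was touched.

**Small disagreements:**
- The jaws read about 2 mm less than the true width on both gauges.
- That reading crept from 16 to 13.4 mm while I carried the plug, but the plug still landed where it should.
- I set the ring about 6 mm further out from the middle of its bay, to stay clear of the grip.

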